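Open the solder-wire feeder for threading

TASK

Get the solder-wire feeder ready for threading: press the thumb tab of its roll-release lever down until the lever latches and stays down by itself with the pinch roll open, then take your hand off it. Then use the fingers to swing the sprung tension arm forward, away from the reel, all the way to its stop, and finish while still holding it there against its spring: do not let go. Leave the diaphragms, the glass flux dish and the file lying where they are.

Things in the scene. Friction and masses are not known exactly. Their poses are not given: they have to be found in the camera images.
- feeder: Dark grey bench feeder for solder wire, fixed to the bench. Base plate 170 x 330 x 10 mm; the origin is on the bench surface, x to the face with the rollers, y along the wire's run from the reel (at y = -112 mm, 90 mm across, top 109 mm above the bench) to the outlet tube (y = +134 to +212 mm), z up. A gearbox of the same colour (40 x 75 x 88 mm, top 98 mm above the bench) stands at y = 61 to 136 mm. The base reaches from x = -100 to +70 mm.
- tension_pivot (a point): Point on the tension arm's hinge axis, in the plane of the handle's middle: 50 mm to +x of the feeder's origin and 66 mm above the bench. The hinge axis is parallel to the feeder's x axis.
- tension_handle (a point): Middle of the black ribbed thumb handle of the tension arm: a round bar 16 mm across and 36 mm long, lying along the feeder's x axis (it turns with the arm only), 130 mm from the hinge axis. On its -x side, 20 mm from this point, is a white grooved pulley 36 mm across; the +x end is free. Nothing stands within 40 mm above, below, before or behind it.
- tension_arm (a joint): Angle of the tension arm, a steel bar 16 x 6 mm with the pulley and handle at its top, upright beside the reel. 0 = at rest, leaning back 0.5 rad from the vertical over the reel (to the feeder's -y); it grows as the arm swings up and forward to the feeder's +y; 1.1 = hard against its forward stop pin, leaning 0.6 rad forward. A torsion spring draws it back: about 3 N at the handle at rest, 7 N at the stop; it flies back if let go.
- lever_tab (a point): Middle of the top face of the steel thumb tab of the roll-release lever: 34 mm (feeder x) by 30 mm (feeder y), 5 mm thick, ribbed, the highest thing at the outlet end: 108 mm above the bench when up. The lever's hinge axis is parallel to the feeder's x axis, 62 mm to the -y side of this point and 24 mm below it; the tab goes down about 23 mm in all, to about 85 mm above the bench, and is free beneath.
- release_lever (a joint): Angle of the roll-release lever. 0 = up (pinch roll closed on the drive roll); it grows as the tab is pressed down; 0.36 = fully down on its stop with the pinch roll lifted. It is sprung upward by an over-centre strut and needs up to about 9 N at the tab; past about 0.24 the strut snaps it down and holds it at 0.36, before that it springs back up.
- diaphragm_a: Loose corrugated copper disc, 80 mm across, 6 mm thick, lying on the bench on the roller side of the feeder; origin at the centre of its underside. To be left alone.
- diaphragm_b: A second such copper disc, also beside the feeder; origin at the centre of its underside. To be left alone.
- flux_dish: Loose amber glass dish, 96 mm across, 42 mm high, beside the feeder; origin at the centre of its underside. To be left alone.
- file: Loose flat file with a wooden handle, about 270 mm long, 26 mm high, lying along the motor side of the feeder; origin on the bench near its middle, y towards the blade's tip. To be left alone.

How it is judged:
On the way, in this order (a step that is already met when the one before it is completed fails the run):
1. the roll-release lever is latched down by its detent, with nothing touching it (value of joint release_lever above 0.33 rad and contact force between anything else and release_lever below 0.2 N), for 0.3 s.
2. the fingers hold the tension arm at its forward stop (value of joint tension_arm above 1.04 rad and contact force between the fingers and tension_arm above 2 N), for 0.3 s.
At the end, for the whole second after the job is handed in: The fingers hold the tension arm still within 0.06 rad of its forward stop (above 1.04), pressing on it with over 2 N; the release lever is latched (above 0.33) with nothing touching it; diaphragms, dish and file are within 20 mm of where they lay (all of step 1 and all of step 2 and velocity of joint tension_arm between -0.1 and 0.1 rad/s and distance of each of diaphragm_a, diaphragm_b, flux_dish, file from where it was at the start of the episode below 0.02 m); the arm keeps its last pose, push and grip.
It fails at once if a diaphragm, the dish or the file is pushed away by more than 20 mm (distance of any of diaphragm_a, diaphragm_b, flux_dish, file from where it was at the start of the episode above 0.02 m).
It also fails if it takes over 45 s, if anything falls off the work surface, if the arm or the gripper's body presses on something with over 40 N, if the wrist force passes 120 N, or if a joint passes its speed limit or range.

ROBOT

A 6-joint arm with a two-finger parallel gripper is mounted at the origin on the work surface. World frame = base frame: x ahead of the robot, y to its left, z up, the work surface at z = 0. Lengths are in m, angles in rad, forces in N, time in s.
With the tool pointing down it reaches from about 0.25 to 0.775 m from the base axis. Payload 8.9 kg.
Tool frame: the origin (TCP) lies on the centre line of the jaws, within the pads' length; the fingertips stand 17 mm ahead of it and the grasp point (between the pads) lies 2 mm behind it (tips_ahead is the distance from the TCP to the fingertips, in m); z points along the fingers, y is the line along which they close (so a half turn about z gives the same grasp; the last joint's range is limited). The gripper opens to 85 mm and grips with 20 to 120 N. Pads are 22 mm wide; open, the fingers measure 114 mm over their backs; the gripper's body (76 mm by 85 mm) begins 54 mm behind the grasp point. The pads swing forward as they close: fully open they stand 13 mm farther back than shut.
Start: joints at [-1.271, 0.291, -0.153, 1.127, 0, 1.431], TCP at [0.223, -0.475, 0.248] pointing down, gripper open.
Joint ranges: [-2.52, 2.52], [-0.91, 1.74], [-1.3, 1.37], [-1.96, 2.02], [-1.52, 1.47], [-3.14, 3.14]. Speed limits (rad/s): [2.22, 2.22, 2.79, 3.14, 3.14, 3.14].

INTERFACE

Orientations are given as a unit quaternion [w, x, y, z].
In Python, from workcell import observe, camera, camera_info, close_job, tips_ahead gives the robot as it stands.
- The arm moves only by the tool jog_arm, never from a script. Its argument "series" is one flat list of numbers, 7 for each row, row after row: the turn, a rotation vector about the tool's x, y, z as a fraction of full scale, then the shift along the tool's x, y, z as a fraction of full scale, then the opening, from 0 (shut) to 1 (fully open). A call has 1 to 5 rows; each row is the pose to reach, as a shift and turn from the pose commanded when the call began, along the tool's axes at that moment, turning the shorter way round; what a row does not reach only later rows make up. Full scale, the value 1, is 250 mm for a shift and pi rad for a turn. A row lasts 1/10 s, in which the tool goes at most 50 mm and 8.59 degrees, less where a joint would pass 70% of its speed; a pose out of reach is approached as far as the arm can. A call with a number of a shift or a turn outside -1 to 1 is refused whole. A call with a gripper value outside its range is refused whole. The fingers move at their own pace and stop on an object; "newtons" is the grip in N (left out, the last holds). Time passes only in rows, so rows that repeat a pose let the fingers close. It gives the time, the measured TCP pose, the force, the opening and the grip force at its end, in the units of the state.
- observe(): the state, without advancing time (a new reading comes with each control period).
- camera(name): name is "scene" or "top"; returns the picture (480x640x3 uint8, blue, green, red); there is no depth.
- camera_info(name): a dict with "mtx" (3x3 intrinsics, pixels), "D" ([k1, k2, p1, p2, k3] as OpenCV has them; the pictures are not rectified), "eye" and "orientation" of the camera in the world. Camera axes: x right, y up, looking along -z (the intrinsics and any distortion apply to the point x, -y, -z); pixel columns grow to the right and rows downward; lengths in m; the calibration is good to about 2 mm. A picture is of the moment at which its call begins. camera_info takes no time and is no camera call.
- close_job(): hands the job in; it is judged then, once.
The state is a dict: "time_s": time; "joint_pos": joint angles; "dq": joint speeds; "tau": joint torques, N m; "ee_pos": TCP position; "tool_rot": TCP orientation; "force": force on the tool from outside, world axes, zero at the start; "wrist_torque": the same for the moment, N m; "grip_width": opening from 0.0 (shut) to 1.0 (fully open); "gripper_force": force on a finger pad.
Only numpy, scipy, OpenCV 4.12 (cv2) and the standard library are available. Lean on these libraries where they do the work, as an engineer would, in place of code of your own. Each camera call takes 0.05 s, during which the arm holds its last target. There are 200 camera calls.

## Working session

There is one attempt and no reset: what is moved stays moved. The work goes in short steps, Python scripts to look and compute and a tool call to move; the robot and the scene stay as the last step left them, time stands still between calls to the robot, and variables do not carry over. Pictures are saved under pics/ and viewed, at most 10 in all, crops included, and the job is handed in when it is done.

Besides the shell and the picture viewer there is one more tool, called after "Emit:" in YAML: its name, and indented under it one key for each argument. jog_arm: Moves the arm, as the interface text tells. Shift numbers are shares of 250 mm and turn numbers shares of pi rad, none past 1 either way. Its arguments: {"type":"object","properties":{"series":{"type":"array","items":{"type":"number","minimum":-1,"maximum":1}},"newtons":{"type":"number"}},"required":["series"]}

```bash
mkdir -p pics; python3 - <<'E'
from workcell import *
import cv2
for n in("scene","top"):
    cv2.imwrite(f"pics/{n}0.png",camera(n)); i=camera_info(n); print(n,{k:(v.tolist() if hasattr(v,'tolist') else v) for k,v in i.items()})
s=observe(); print(s)
E
```

```text
scene {'mtx': [[499.9943259637883, 0.0, 319.3653160637566], [0.0, 499.9943259637883, 234.66378951618304], [0.0, 0.0, 1.0]], 'D': [-0.07496875101205207, 0.0, 0.0, 0.0, 0.0], 'eye': [0.9236468327035869, 0.4622356904918059, 0.6091899216744305], 'orientation': [0.28619987029417504, 0.12514744086886379, 0.4135244353631823, 0.8552340578140776]}
top {'mtx': [[483.2583647364969, 0.0, 321.4545266968747], [0.0, 483.2583647364969, 235.03953422633978], [0.0, 0.0, 1.0]], 'D': [-0.08397075389736242, 0.0, 0.0, 0.0, 0.0], 'eye': [0.523798949850533, -0.05868671732239308, 1.001932018235931], 'orientation': [0.7158096696113425, 0.0330414842081187, -0.020136737684777813, -0.6972225534272679]}
{'time_s': 0.1, 'joint_pos': array([-1.27129169e+00,  2.91201398e-01, -1.54016892e-01,  1.12672518e+00,
        2.77812671e-06,  1.43148845e+00]), 'dq': array([ 1.28352398e-03, -2.24250706e-03,  2.15518423e-03,  5.63673758e-04,
       -8.42440423e-05, -1.01893162e-04]), 'tau': array([ 1.38468669e-03, -5.37980604e+01,  3.31917500e+01,  9.36154858e-03,
       -1.81739879e-04,  2.32692986e-05]), 'ee_pos': array([ 0.22294569, -0.4749072 ,  0.24781412]), 'tool_rot': array([-5.71843897e-04,  9.76026689e-01,  2.17650118e-01, -4.45084451e-05]), 'force': array([ 0.63019317, -0.54302438,  0.239553  ]), 'wrist_torque': array([-0.01121961,  0.04587935, -0.04480317]), 'gripper_force': 0.0, 'grip_width': 1.0020127994527408}
```

View pics/scene0.png

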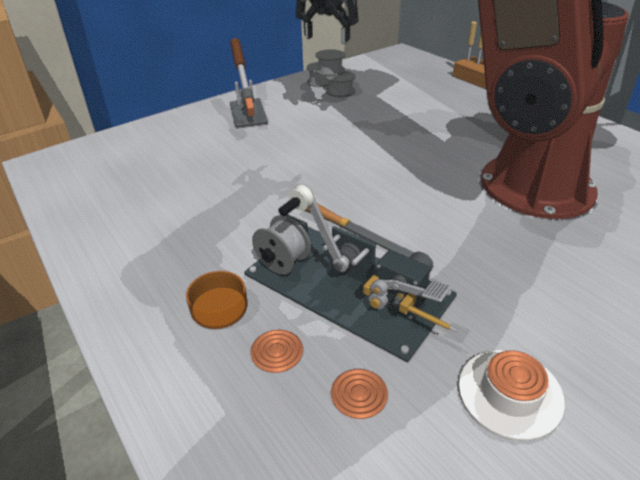

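View pics/top0.png

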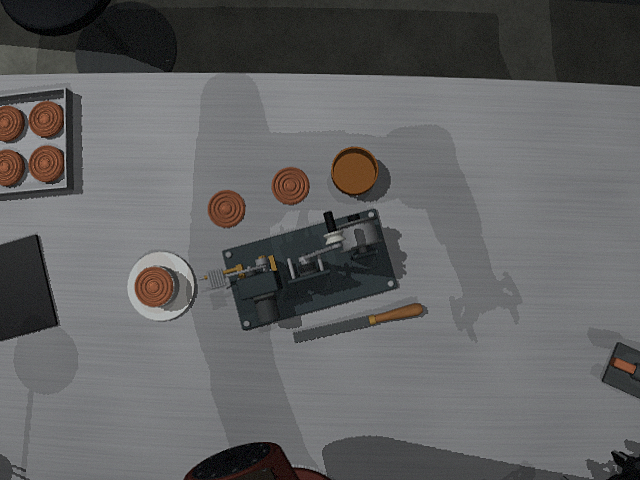

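```bash
python3 - <<'E'
import cv2
a=cv2.imread("pics/top0.png")[195:345,195:410]; cv2.imwrite("pics/topc.png",cv2.resize(a,None,fx=3.7,fy=3.7,interpolation=cv2.INTER_CUBIC))
a=cv2.imread("pics/scene0.png")[180:360,240:480]; cv2.imwrite("pics/scenec.png",cv2.resize(a,None,fx=3.3,fy=3.3,interpolation=cv2.INTER_CUBIC))
E
```

```text
(no output)
```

View pics/topc.png

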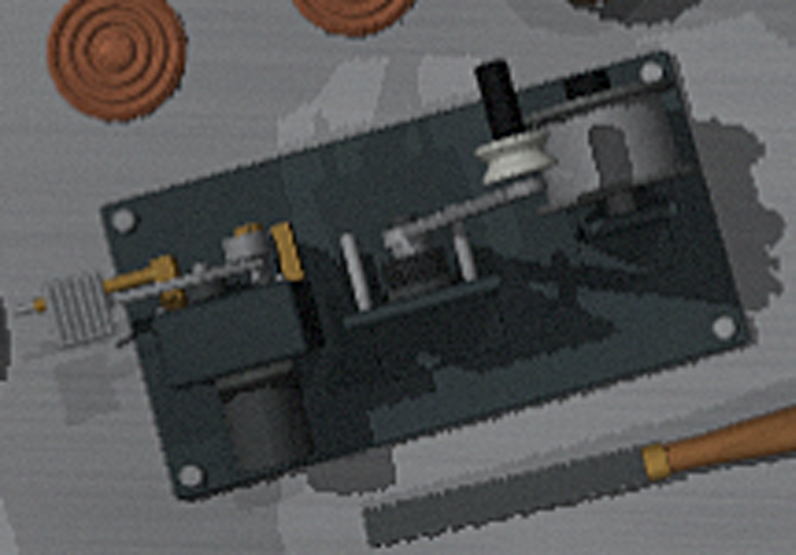

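View pics/scenec.png

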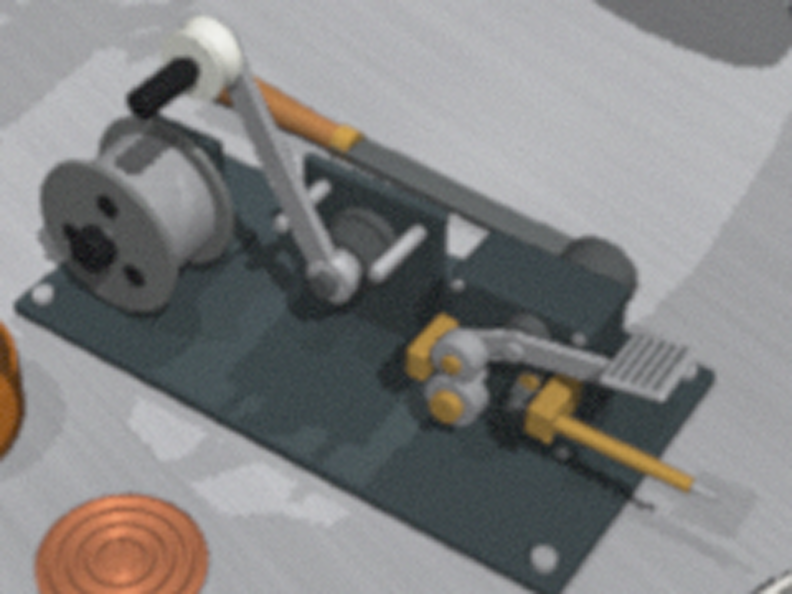

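```bash
cat > h.py <<'E'
from workcell import *
import numpy as np, cv2
from scipy.spatial.transform import Rotation as R
def rot(q): return R.from_quat([*q[1:],q[0]])
def ray(n,uv):
    i=camera_info(n); p=cv2.undistortPoints(np.array([[uv]],float),np.array(i["mtx"]),np.array(i["D"])).ravel()
    d=rot(i["orientation"]).apply([p[0],-p[1],-1]); return np.array(i["eye"]),d/np.linalg.norm(d)
def onz(n,uv,z): e,d=ray(n,uv); return e+d*(z-e[2])/d[2]
def tri(a,b):
    e,d=ray("top",a); f,g=ray("scene",b)
    s,t=np.linalg.lstsq(np.c_[d,-g],f-e,rcond=None)[0]; P,Q=e+s*d,f+t*g
    return (P+Q)/2,np.linalg.norm(P-Q)
T=lambda u,v:(195+(u-1.35)/3.7,195+(v-1.35)/3.7)
S=lambda u,v:(240+(u-1.15)/3.3,180+(v-1.15)/3.3)
E
python3 - <<'E'
from h import *
np.set_printoptions(precision=4,suppress=True)
L=np.array([[70,165],[70,-165],[-100,-165],[-100,165]])/1e3
W=np.array([onz("top",T(*p),.01)[:2] for p in [(103,205),(672,52),(752,340),(178,497)]])
W2=np.array([onz("scene",S(*p),.01)[:2] for p in [(555,594),(17,310)]]);print(W2,W[:2])
lc,wc=L.mean(0),W.mean(0); a,b=L-lc,W-wc
th=np.arctan2((a[:,0]*b[:,1]-a[:,1]*b[:,0]).sum(),(a*b).sum())
M=np.array([[np.cos(th),-np.sin(th)],[np.sin(th),np.cos(th)]]); o=wc-M@lc
print("th",th,"o",o,"res",W-(L@M.T+o))
f=lambda P:np.r_[M.T@(P[:2]-o),P[2]]
for n,t,s in[("tab",(81,310),(648,365)),("hfree",(491,66),(143,103)),("hmid",(500,100),(167,88))]:
    P,e=tri(T(*t),S(*s)); print(n,P,e,f(P))
print("tab z.108",onz("top",T(81,310),.108),onz("scene",S(648,365),.108), f(onz("top",T(81,310),.108)))
hf=np.r_[.05,-.13*np.sin(.5),.066+.13*np.cos(.5)];
im=cv2.imread("pics/top0.png")
hsv=cv2.cvtColor(im,cv2.COLOR_BGR2HSV)
for p,z in [((227,209),.006),((290,186),.006),((355,172),.042),((163,286),.05)]: print(p,f(onz("top",p,z)),onz("top",p,z))
E
```

```text
[[ 0.5635  0.1683]
 [ 0.6606 -0.1384]] [[ 0.562   0.1643]
 [ 0.6558 -0.1513]]
th 0.2912069731683808 o [ 0.5434 -0.013 ] res [[-0.0011 -0.0008]
 [-0.002  -0.0003]
 [ 0.0019  0.0013]
 [ 0.0013 -0.0001]]
tab [0.505  0.1523 0.1043] 0.00017468789733653884 [0.0106 0.1693 0.1043]
hfree [ 0.6241 -0.0515  0.1795] 0.001243757784906637 [ 0.0662 -0.06    0.1795]
hmid [ 0.6084 -0.056   0.1782] 0.0014007833138383076 [ 0.0499 -0.0599  0.1782]
tab z.108 [0.5051 0.1513 0.108 ] [0.508  0.1546 0.108 ] [0.0105 0.1684 0.108 ]
(227, 209) [0.1498 0.135  0.006 ] [0.6481 0.1594 0.006 ]
(290, 186) [ 0.1616 -0.0047  0.006 ] [0.6996 0.0289 0.006 ]
(355, 172) [ 0.1476 -0.1395  0.042 ] [ 0.7249 -0.1043  0.042 ]
(163, 286) [0.0264 0.29   0.05  ] [0.4855 0.2724 0.05  ]
```

```bash
cat >> h.py <<'E'
TH=.2912
def go(pos,yaw=TH-np.pi):
    s=observe(); r=rot(s["tool_rot"]); tgt=R.from_euler('z',yaw)*R.from_euler('x',np.pi)
    print("turn",np.round((r.inv()*tgt).as_rotvec()/np.pi,4),"shift",np.round(r.inv().apply(np.array(pos)-s["ee_pos"])/.25,4),"t",s["time_s"],s["ee_pos"].round(4),s["force"].round(2))
E
python3 - <<'E'
from h import *
print(tips_ahead() if callable(tips_ahead) else tips_ahead); go([.506,.152,.27])
E
```

```text
0.017
turn [ 0.00e+00 -5.00e-04 -9.53e-01] shift [ 2.0904 -1.7891 -0.0864] t 0.1 [ 0.2229 -0.4749  0.2478] [ 0.63 -0.54  0.24]
```

Emit:
jog_arm:
  series: [0,0,-0.235,0.7,-0.6,-0.09,0,0,0,-0.235,0.7,-0.6,-0.09,0,0,0,-0.235,0.7,-0.6,-0.09,0,0,0,-0.235,0.7,-0.6,-0.09,0,0,0,-0.235,0.7,-0.6,-0.09,0]

```text
time_s: 0.6
ee_pos: [0.3182, -0.2623, 0.271]
tool_rot: [-0.0, 0.83, 0.558, 0.0]
force: [0.5, -0.6, 0.5]
grip_width: 0.145
gripper_force: 0.0
```

```bash
python3 -c "
from h import *
go([.506,.152,.27])"
```

```text
turn [ 2.000e-04 -2.000e-04 -7.157e-01] shift [1.818  0.0713 0.0052] t 0.6 [ 0.3182 -0.2623  0.271 ] [ 0.45 -0.56  0.45]
```

Emit:
jog_arm:
  series: [0,0,-0.235,0.9,0.04,0,0,0,0,-0.235,0.9,0.04,0,0,0,0,-0.235,0.9,0.04,0,0,0,0,-0.235,0.9,0.04,0,0,0,0,-0.235,0.9,0.04,0,0]

```text
time_s: 1.1
ee_pos: [0.4139, -0.058, 0.2707]
tool_rot: [-0.0, 0.572, 0.82, 0.0]
force: [-0.7, 0.3, 0.1]
grip_width: 0.006
gripper_force: 0.0
```

```bash
python3 -c "
from h import *
go([.506,.152,.27])"
```

```text
turn [ 2.000e-04 -1.000e-04 -4.803e-01] shift [0.6608 0.6362 0.0036] t 1.1 [ 0.4139 -0.058   0.2707] [-0.66  0.34  0.11]
```

Emit:
jog_arm:
  series: [0,0,-0.235,0.66,0.636,0,0,0,0,-0.235,0.66,0.636,0,0,0,0,-0.235,0.66,0.636,0,0,0,0,-0.235,0.66,0.636,0,0,0,0,-0.235,0.66,0.636,0,0]

```text
time_s: 1.6
ee_pos: [0.5078, 0.1511, 0.2703]
tool_rot: [-0.0, 0.238, 0.971, 0.0]
force: [-0.6, -0.8, 0.5]
grip_width: 0.001
gripper_force: 0.0
```

```bash
python3 -c "
from h import *
go([.506,.152,.15])"
```

```text
turn [ 2.000e-04 -1.000e-04 -2.454e-01] shift [ 8.000e-03 -3.000e-04  4.812e-01] t 1.6 [0.5078 0.1511 0.2703] [-0.61 -0.77  0.55]
```

Emit:
jog_arm:
  series: [0,0,-0.2454,0.008,0,0.48,0,0,0,-0.2454,0.008,0,0.48,0,0,0,-0.2454,0.008,0,0.48,0,0,0,-0.2454,0.008,0,0.48,0,0,0,-0.2454,0.008,0,0.48,0]

```text
time_s: 2.1
ee_pos: [0.5045, 0.1487, 0.1495]
tool_rot: [-0.001, -0.134, 0.991, -0.0]
force: [-0.4, 0.3, 0.6]
grip_width: -0.003
gripper_force: 0.0
```

```bash
python3 -c "
from h import *
go([.506,.152,.125]); 
a=camera('scene')[220:340,360:520]; b=camera('top')[220:340,150:310]
cv2.imwrite('pics/press.png',cv2.resize(np.hstack([a,b]),None,fx=2.5,fy=2.5,interpolation=cv2.INTER_CUBIC))"
```

```text
turn [ 0.0001 -0.0009 -0.0073] shift [-0.0097  0.0111  0.0978] t 2.1 [0.5045 0.1487 0.1495] [-0.42  0.33  0.56]
```

View pics/press.png

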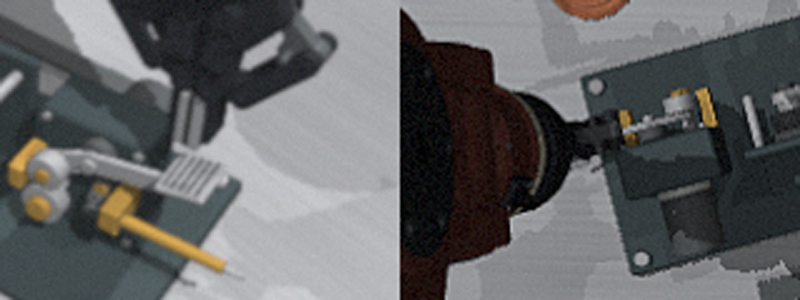

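Emit:
jog_arm:
  series: [0,0,-0.007,-0.01,0.011,0.06,0,0,0,-0.007,-0.01,0.011,0.1,0,0,0,-0.007,-0.01,0.011,0.12,0,0,0,-0.007,-0.01,0.011,0.13,0,0,0,-0.007,-0.01,0.011,0.13,0]

```text
time_s: 2.7
ee_pos: [0.507, 0.1524, 0.1183]
tool_rot: [-0.0, -0.14, 0.99, 0.0]
force: [-1.3, 2.6, 5.0]
grip_width: -0.002
gripper_force: 2.2
```

Emit:
jog_arm:
  series: [0,0,0,0,0,0.016,0,0,0,0,0,0,0.032,0,0,0,0,0,0,0.044,0,0,0,0,0,0,0.052,0,0,0,0,0,0,0.056,0]

```text
time_s: 3.2
ee_pos: [0.5069, 0.1518, 0.104]
tool_rot: [-0.0, -0.141, 0.99, -0.0]
force: [-2.2, -0.2, 4.0]
grip_width: 0.002
gripper_force: 1.8
```

Emit:
jog_arm:
  series: [0,0,0,0,0,0.006,0,0,0,0,0,0,0.012,0,0,0,0,0,0,0.016,0]

```text
time_s: 3.5
ee_pos: [0.5073, 0.1518, 0.1025]
tool_rot: [0.001, -0.141, 0.99, -0.0]
force: [-12.1, -3.6, 38.0]
grip_width: 0.002
gripper_force: 19.0
```

Emit:
jog_arm:
  series: [0,0,0,0,0,-0.04,0,0,0,0,0,0,-0.16,0,0,0,0,0,0,-0.36,0,0,0,0,0,0,-0.56,0.2,0,0,0,0,0,-0.68,0.7]

```text
time_s: 4.0
ee_pos: [0.5081, 0.1522, 0.2742]
tool_rot: [0.002, -0.141, 0.99, -0.0]
force: [0.6, -0.5, -0.2]
grip_width: 0.332
gripper_force: 0.0
```

```bash
python3 -c "
from h import *
o=np.array([.5434,-.013]);M=np.array([[np.cos(TH),-np.sin(TH)],[np.sin(TH),np.cos(TH)]])
p=o+M@[.056,-.060]; print(p); go([*p,.265])
a=camera('scene')[180:330,240:480]
cv2.imwrite('pics/after.png',cv2.resize(a,None,fx=3.3,fy=3.3,interpolation=cv2.INTER_CUBIC))"
```

```text
[ 0.61426852 -0.0543963 ]
turn [-0.0002  0.0013 -0.0023] shift [-0.1762 -0.9122  0.0379] t 4.0 [0.5081 0.1522 0.2742] [ 0.56 -0.46 -0.21]
```

View pics/after.png

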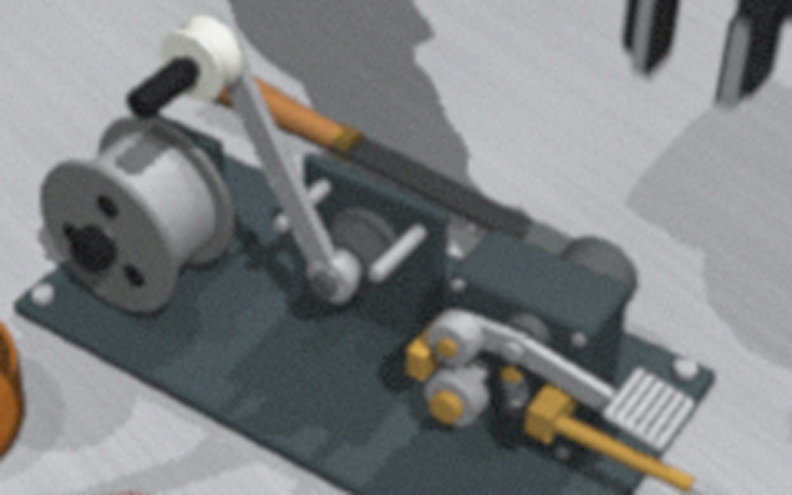

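Emit:
jog_arm:
  series: [0,0,-0.002,-0.176,-0.912,0.038,0.55,0,0,-0.002,-0.176,-0.912,0.038,0.55,0,0,-0.002,-0.176,-0.912,0.038,0.55,0,0,-0.002,-0.176,-0.912,0.038,0.55,0,0,-0.002,-0.176,-0.912,0.038,0.55]

```text
time_s: 4.55
ee_pos: [0.6142, -0.0577, 0.26]
tool_rot: [-0.0, -0.144, 0.99, -0.0]
force: [0.9, 0.8, 0.2]
grip_width: 0.551
gripper_force: 0.0
```

```bash
python3 -c "
from h import *
go([.6143,-.0544,.175])
a=camera('scene')[100:260,220:380]; b=camera('top')[180:340,240:400]
cv2.imwrite('pics/ab.png',cv2.resize(np.hstack([a,b]),None,fx=2.5,fy=2.5,interpolation=cv2.INTER_CUBIC))"
```

```text
turn [-0.0002 -0.0001 -0.0009] shift [-0.0041  0.0127  0.3401] t 4.55 [ 0.6142 -0.0577  0.26  ] [0.93 0.78 0.18]
```

View pics/ab.png

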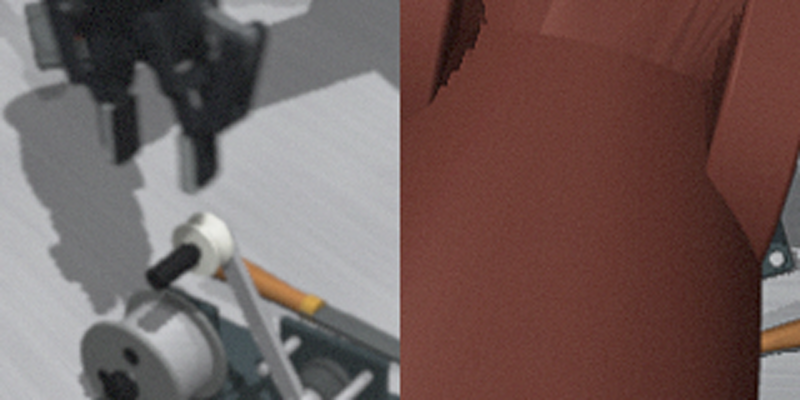

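Emit:
jog_arm:
  series: [0,0,0,-0.004,0.012,0.12,0.55,0,0,0,-0.004,0.012,0.22,0.55,0,0,0,-0.004,0.012,0.3,0.55,0,0,0,-0.004,0.012,0.34,0.55,0,0,0,-0.004,0.012,0.34,0.55]

```text
time_s: 5.15
ee_pos: [0.6124, -0.0506, 0.1746]
tool_rot: [-0.001, -0.145, 0.989, 0.0]
force: [-0.6, -0.4, 0.8]
grip_width: 0.549
gripper_force: 0.0
```

```bash
python3 -c "
from h import *
go([.6143,-.0544,.175])
a=camera('scene')[130:290,240:430]
cv2.imwrite('pics/st.png',cv2.resize(a,None,fx=3.3,fy=3.3,interpolation=cv2.INTER_CUBIC))"
```

```text
turn [ 0.0004 -0.0007 -0.0001] shift [-0.0031 -0.0169 -0.0017] t 5.15 [ 0.6124 -0.0506  0.1746] [-0.64 -0.35  0.78]
```

View pics/st.png

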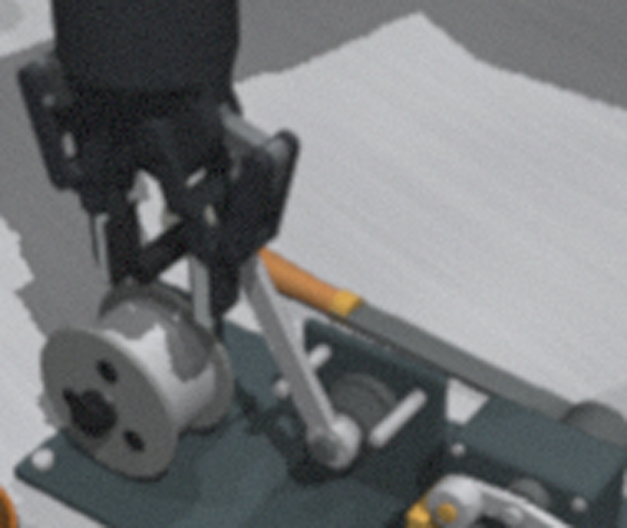

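Emit:
jog_arm:
  series: [0,0,0,0,-0.012,0,0.1,0,0,0,0,-0.012,0,0.0,0,0,0,0,-0.012,0,0.0,0,0,0,0,-0.012,0,0,0,0,0,0,-0.012,0,0]
  newtons: 25

```text
time_s: 5.7
ee_pos: [0.615, -0.0544, 0.1769]
tool_rot: [0.001, -0.145, 0.989, -0.0]
force: [0.1, -0.0, 5.7]
grip_width: 0.178
gripper_force: 24.5
```

```bash
python3 -c "
from h import *
s=observe();print(s['ee_pos'],s['grip_width'],s['gripper_force'],s['force'])
go(s['ee_pos'])
M=np.array([[np.cos(TH),-np.sin(TH)],[np.sin(TH),np.cos(TH)]])
p=M.T@(s['ee_pos'][:2]-[.5434,-.013]);print('feeder',p)
# arc shifts in tool axes (tool yaw TH-pi: x=-fx, y=+fy, z=-fz)
for a in np.arange(.1,1.21,.1): print(a.round(1), np.round(np.array([.13*(np.sin(a-.5)+np.sin(.5)),-.13*(np.cos(a-.5)-np.cos(.5))])/.25,3))"
```

```text
[ 0.61497089 -0.0543802   0.17693219] 0.17793422587549723 24.47660744190216 [ 0.12489549 -0.04947556  5.66757001]
turn [-0.0003  0.0006 -0.0003] shift [0. 0. 0.] t 5.7 [ 0.615  -0.0544  0.1769] [ 0.12 -0.05  5.67]
feeder [ 0.05667742 -0.06018624]
0.1 [ 0.047 -0.023]
0.2 [ 0.096 -0.04 ]
0.3 [ 0.146 -0.053]
0.4 [ 0.197 -0.061]
0.5 [ 0.249 -0.064]
0.6 [ 0.301 -0.061]
0.7 [ 0.353 -0.053]
0.8 [ 0.403 -0.04 ]
0.9 [ 0.452 -0.023]
1.0 [ 0.499 -0.   ]
1.1 [0.543 0.027]
1.2 [0.584 0.059]
```

Emit:
jog_arm:
  series: [0,0,0,0,0.047,-0.023,0,0,0,0,0,0.096,-0.04,0,0,0,0,0,0.146,-0.053,0,0,0,0,0,0.197,-0.061,0,0,0,0,0,0.249,-0.064,0]

```text
time_s: 6.2
ee_pos: [0.5974, 0.004, 0.1933]
tool_rot: [0.001, -0.144, 0.99, -0.002]
force: [1.2, -7.6, 8.0]
grip_width: 0.181
gripper_force: 25.4
```

Emit:
jog_arm:
  series: [0,0,0,0,0.052,0.003,0,0,0,0,0,0.104,0.011,0,0,0,0,0,0.154,0.024,0,0,0,0,0,0.203,0.041,0,0,0,0,0,0.25,0.064,0]

```text
time_s: 6.7
ee_pos: [0.5794, 0.0642, 0.1768]
tool_rot: [0.001, -0.144, 0.99, -0.002]
force: [1.3, -5.9, 5.4]
grip_width: 0.177
gripper_force: 25.7
```

Emit:
jog_arm:
  series: [0,0,0,0,0.02,0.012,0,0,0,0,0,0.036,0.022,0,0,0,0,0,0.048,0.03,0,0,0,0,0,0.054,0.035,0,0,0,0,0,0.054,0.035,0]

```text
time_s: 7.2
ee_pos: [0.5759, 0.0762, 0.1688]
tool_rot: [0.001, -0.144, 0.99, -0.002]
force: [-1.9, -10.5, 11.0]
grip_width: 0.173
gripper_force: 26.4
```

Emit:
jog_arm:
  series: [0,0,0,0,0.008,0.005,0,0,0,0,0,0.012,0.008,0,0,0,0,0,0.012,0.008,0,0,0,0,0,0.012,0.008,0]

```text
time_s: 7.6
ee_pos: [0.5759, 0.0769, 0.168]
tool_rot: [0.002, -0.143, 0.99, -0.004]
force: [-2.8, -21.4, 21.1]
grip_width: 0.177
gripper_force: 27.7
```

```bash
python3 -c "
from h import *
a=camera('scene')[130:310,240:480]
s=observe();print(s['ee_pos'],s['force'],s['dq'].round(4))
cv2.imwrite('pics/end.png',cv2.resize(a,None,fx=3.3,fy=3.3,interpolation=cv2.INTER_CUBIC))"
```

```text
[0.57591692 0.07684723 0.16796663] [ -2.54756787 -21.13069867  20.74314423] [-0.0005 -0.0017 -0.0019  0.0002  0.0019 -0.0005]
```

View pics/end.png

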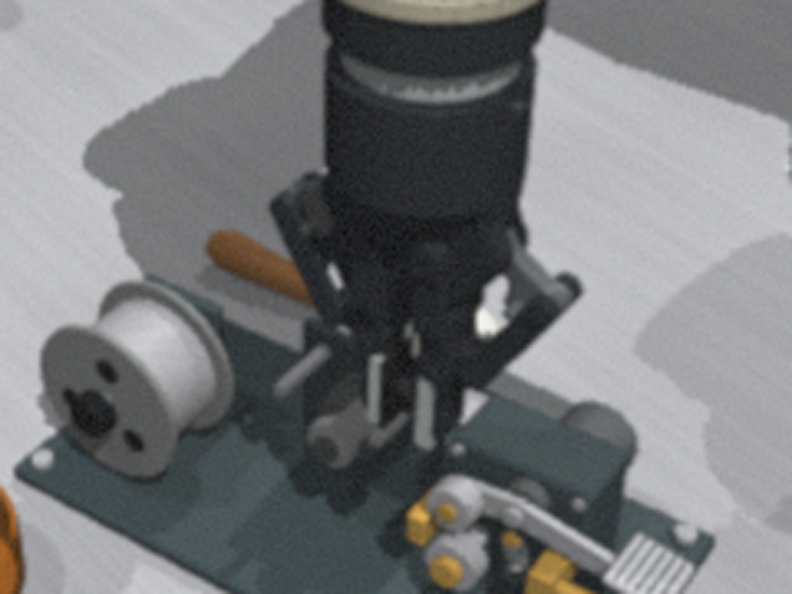

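The force doubled (about 10 to 21 N per axis) for under 1 mm of travel, so the arm is on its stop. The last picture shows the fingers still around the handle and the tab still down.

```bash
python3 -c "
from workcell import *
print(close_job())"
```

```text
the job is handed in; nothing more can be done
None
```

I pressed the release lever down until it latched and took the hand off it. The fingers now hold the tension arm against its forward stop, and the job was handed in at about 7.7 s; no verdict came back.

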